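# Turn the display rose in its stem clamp

## Task

The moulded rose on the work table is held in a blue screw clamp and its leaf points the wrong way. Slacken the red bar handle just enough to free the stem (about a quarter turn, never more than a third of a turn), turn the rose where it stands, upright between the jaws, until its upright green leaf points straight at the red marker, then screw the clamp fully tight again. Leave the markers and everything else on the table where they stand.

Things in the scene. Friction and masses are not known exactly. Their poses are not given: they have to be found in the camera images.
- stand: Blue cast stem clamp fixed to the table: base plate 190 x 130 x 12 mm, upright fixed V jaw (70 mm high), black jaw pad facing it and a block with the clamp screw. Origin on the table directly under the upright axis of the clamped rose; z up; its -x side carries the screw (to the robot's left). Highest part of the casting is 95 mm above the table (the screw's boss).
- screw (a joint): Clamp screw angle in rad: 0 = fully tight at its stop, growing as the red bar turns counter-clockwise seen looking down on the bar along the screw (slackening). The stem is gripped from 0 to 0.65, free above about 0.7; 2.1 is a third of a turn. The bar turns stiffly (about 0.3 N m, somewhat more near the stop) and stays where it is left.
- screw_bar (a point): Centre of the red bar handle: 66 mm long, 14 wide, 20 high. Its z axis runs out along the screw, leaning 32 degrees from vertical to the clamp's -x side; its x axis runs along the bar and turns with it. 129 mm from the stem axis, 135 mm above the table. Under the bar: a 24 mm washer (underside 16 mm below the centre), a 14 mm screw, and the 34 mm blue boss from 60 mm below the centre.
- jaw: Black rubber jaw pad 12 x 44 x 54 mm that the screw presses on the brass foot of the rose; it presses with about 45 N when tight and withdraws 2.2 mm per rad of screw once free. Axes as the clamp's.
- rose: White moulded hard-plastic rose (110 mm across, tips about 210 mm above the table) on a stiff stem with a heavy brass foot, 80 mm round, 60 mm high; 0.8 kg. The foot stands loose on the clamp's base plate between the jaws and turns easily when the clamp is slack. Origin at the centre of the foot's underside, 12 mm above the table; x axis from the stem through the leaf; z up.
- leaf (a point): Middle of the upper part of the upright green leaf, a rigid blade 42 mm wide (radially), 10 mm thick (across, along its y axis), from 122 to 201 mm above the table. This point is 98 mm from the stem axis and 175 mm above the table; same axes as the rose.
- red_marker: Red plastic marker pawn, loose, 63 mm tall, foot 44 mm across; origin at the centre of its underside. It stands 130 to 180 mm from the stem axis, on either side.
- blue_marker: Blue marker pawn of the same shape on the other side; to be left alone.
- tape_roll: Green roll of tape lying flat, 100 mm across, 22 mm high; bystander. Origin under its centre.
- glue_gun: Blue cordless glue gun lying on its side, about 160 x 120 x 35 mm; bystander.
- bud: White rose bud standing upright, 72 mm across, 78 mm high; bystander.
- jar: Amber jar, 68 mm across, 90 mm high; bystander.
- spool: Wooden spool, 60 mm across, 60 mm high; bystander.
- paint_can: White paint can, 80 mm across, 100 mm high; bystander.
- brush: Brush lying on the table; bystander.

How it is judged:
On the way, in this order (a step that is already met when the one before it is completed fails the run):
1. the clamp screw is slackened enough to free the stem (value of joint screw above 0.7 rad), for 0.1 s.
2. with the clamp slack, the leaf points at the red marker and the rose is still (value of joint screw above 0.65 rad and angular speed of rose below 0.1 rad/s and x of red_marker in the frame of rose above 0.05 m and y of red_marker in the frame of rose between -0.015 and 0.015 m), for 0.2 s.
At the end, for the whole second after the job is handed in: Screw within 0.15 rad of its stop, jaw pressing the rose's foot with over 20 N; rose still, upright (0.06 rad), seated in the clamp (origin within 16 mm of the clamp's; 12 mm when in place), its leaf pointing at the red marker: marker centre within 15 mm of the line from stem through leaf (value of joint screw below 0.15 rad and contact force between jaw and rose above 20 N and angular speed of rose below 0.1 rad/s and x of red_marker in the frame of rose above 0.05 m and y of red_marker in the frame of rose between -0.015 and 0.015 m and angle between rose's own z axis and vertical below 0.06 rad and distance between rose and stand below 0.016 m); the robot touches nothing.
It fails at once if the clamp was backed off more than a third of a turn (value of joint screw above 2.2 rad).
It fails at once if a marker was moved (distance of any of red_marker, blue_marker from where it was at the start of the episode above 0.015 m).
It fails at once if a bystander was disturbed (distance of any of tape_roll, glue_gun, bud, jar, spool, paint_can, brush from where it was at the start of the episode above 0.025 m).
It also fails if it takes over 64 s, if anything falls off the work surface, if the arm or the gripper's body presses on something with over 40 N, if the wrist force passes 120 N, or if a joint passes its speed limit or range.

## Robot

A 6-joint arm with a two-finger parallel gripper is mounted at the origin on the work surface. World frame = base frame: x ahead of the robot, y to its left, z up, the work surface at z = 0. Lengths are in m, angles in rad, forces in N, time in s.
With the tool pointing down it reaches from about 0.375 to 0.9 m from the base axis. Payload 3.1 kg.
Tool frame: the origin (TCP) lies midway between the tips of the shut fingers; the grasp point (between the pads) lies env.grip_point_offset behind it (env.grip_point_offset is the distance from the TCP to the grasp point, in m); z points along the fingers, y is the line along which they close (so a half turn about z gives the same grasp; the last joint's range is limited). The gripper opens to 87 mm and grips with 3 to 60 N. Pads are 19 mm wide; open, the fingers measure 117 mm over their backs; the gripper's body (75 mm by 190 mm) begins 51 mm behind the grasp point.
Start: joints at [-1.415, 0.527, 1.433, -0, 1.181, -0.178], TCP at [0.205, -0.59, 0.223] pointing down, gripper open.
Joint ranges: [-3.08, 3.08], [-0.75, 2.2], [0.22, 2.44], [-1.43, 4.57], [0, 2.65], [-2.85, 2.85]. Speed limits (rad/s): [2.79, 2.79, 3.14, 3.14, 3.14, 3.14].

## Interface

Orientations are given as a 3x3 rotation matrix whose columns are the frame's x, y, z axes.
In Python, from workcell import env gives the robot as it stands.
- The arm moves only by the shell command python3 nudge.py 'ROWS' [FORCE]. ROWS is a JSON list that holds a single list of rows (three levels of brackets), with 1 to 8 rows, each of 7 numbers: dx, dy, dz in m, then a rotation vector rx, ry, rz in rad, then the opening from 0.0 (shut) to 1.0 (fully open); each row shifts and turns the commanded pose from where the row before left it, along the tool's axes as they then stand; what a row does not reach is not made up. A row lasts 1/10 s, in which the tool goes at most 0.05 m and 0.15 rad, less where a joint would pass 70% of its speed; a pose out of reach is approached as far as the arm can. The fingers move at their own pace and stop on an object; FORCE is the grip in N (left out, the last holds). Time passes only in rows, so rows that do not move let the fingers close. It prints the time, the measured TCP pose, the force, the opening and the grip force at its end. Input that does not fit is refused with a message, and nothing moves.
- env.sense(): the state, without advancing time (a new reading comes with each control period).
- env.capture(name): name is "side" or "top"; returns the picture (420x560x3 uint8, blue, green, red); there is no depth.
- env.camera_model(name): a dict with "fx", "fy", "cx", "cy" (pixels), "k1" (the pictures are not rectified: a ray, as slopes to the right and down, at radius r is drawn at 1 + k1 r^2 times it, then the intrinsics apply), "R" (3x3) and "t" (3): a world point X has camera coordinates R X + t. Camera axes: x right, y down, z forward; pixel columns grow to the right and rows downward; lengths in m; the calibration is good to about 2 mm. A picture is of the moment at which its call begins. camera_model takes no time and is no camera call.
- env.job_done(): hands the job in; it is judged then, once.
The state is a dict: "time_s": time; "q": joint angles; "joint_vel": joint speeds; "joint_efforts": joint torques, N m; "position": TCP position; "tcp_rot": TCP orientation; "contact_force": force on the tool from outside, world axes, zero at the start; "torque": the same for the moment, N m; "finger_gap": opening from 0.0 (shut) to 1.0 (fully open); "finger_force": force on a finger pad.
Only numpy, scipy, OpenCV 4.12 (cv2) and the standard library are available. Lean on these libraries where they do the work, as an engineer would, in place of code of your own. Each camera call takes 0.05 s, during which the arm holds its last target. There are 200 camera calls.

## Working session

There is one attempt and no reset: what is moved stays moved. The work goes in short steps, Python scripts to look and compute and a shell command to move; the robot and the scene stay as the last step left them, time stands still between calls to the robot, and variables do not carry over. Pictures are saved under pics/ and viewed, at most 10 in all, crops included, and the job is handed in when it is done.

```bash
ls; mkdir -p pics
cat > h.py <<'E'
import numpy as np, cv2
from workcell import env
def und(n,uv):
    m=env.camera_model(n); K=np.array([[m['fx'],0,m['cx']],[0,m['fy'],m['cy']],[0,0,1]])
    d=np.array([m['k1'],0,0,0,0.])
    p=cv2.undistortPoints(np.array(uv,float).reshape(-1,1,2),K,d).reshape(-1,2)
    return p,np.array(m['R']),np.array(m['t']),K,d
def ray(n,uv):
    p,R,t,_,_=und(n,[uv]); d=R.T@np.array([p[0,0],p[0,1],1]); return -R.T@t,d/np.linalg.norm(d)
def atz(n,uv,z):
    c,d=ray(n,uv); return c+d*(z-c[2])/d[2]
def tri(a,b):
    c1,d1=ray('side',a); c2,d2=ray('top',b)
    s=np.linalg.lstsq(np.c_[d1,-d2],c2-c1,rcond=None)[0]
    p,q=c1+s[0]*d1,c2+s[1]*d2; return (p+q)/2,np.linalg.norm(p-q)
def proj(n,X):
    _,R,t,K,d=und(n,[[0,0]]); return cv2.projectPoints(np.array(X,float).reshape(-1,1,3),cv2.Rodrigues(R)[0],t,K,d)[0].reshape(-1,2)
E
python3 - <<'E'
from h import *
for n in('side','top'):
    im=env.capture(n); cv2.imwrite(f'pics/{n}0.png',cv2.resize(im,(800,600))); cv2.imwrite(f'pics/{n}raw.png',im)
    m=env.camera_model(n); print(n,m['fx'],m['k1'],-np.array(m['R']).T@m['t'])
print(env.sense(),env.grip_point_offset)
E
```

```text
nudge.py
pics
workcell.py
side 398.08571508057815 -0.030345681215410154 [0.08643405 0.7814093  0.76178711]
top 390.724879705055 0.01615998684714489 [ 0.36879267 -0.0199912   1.2583416 ]
{'time_s': 0.1, 'q': array([-1.41452977e+00,  5.28405546e-01,  1.43376222e+00, -1.76727782e-05,
        1.18138831e+00, -1.78497564e-01]), 'joint_vel': array([ 0.00107219, -0.00279944, -0.00172301,  0.00078479, -0.00060762,
        0.00181649]), 'joint_efforts': array([-3.07801056e-04, -4.40985596e+01, -1.77150321e+01,  6.36008685e-02,
        5.34029771e-02, -4.54989049e-05]), 'position': array([ 0.20526287, -0.589642  ,  0.22165341]), 'tcp_rot': array([[ 9.44485676e-01,  3.28552436e-01, -3.21720154e-04],
       [ 3.28552426e-01, -9.44483749e-01,  1.93695148e-03],
       [ 3.32530670e-04, -1.93512486e-03, -9.99998072e-01]]), 'contact_force': array([0.25540998, 0.22711415, 0.17295533]), 'torque': array([ 0.03466531, -0.02047408, -0.0151362 ]), 'finger_force': 0.0, 'finger_gap': 0.9967842096613014} 0.0187
```

View pics/side0.png

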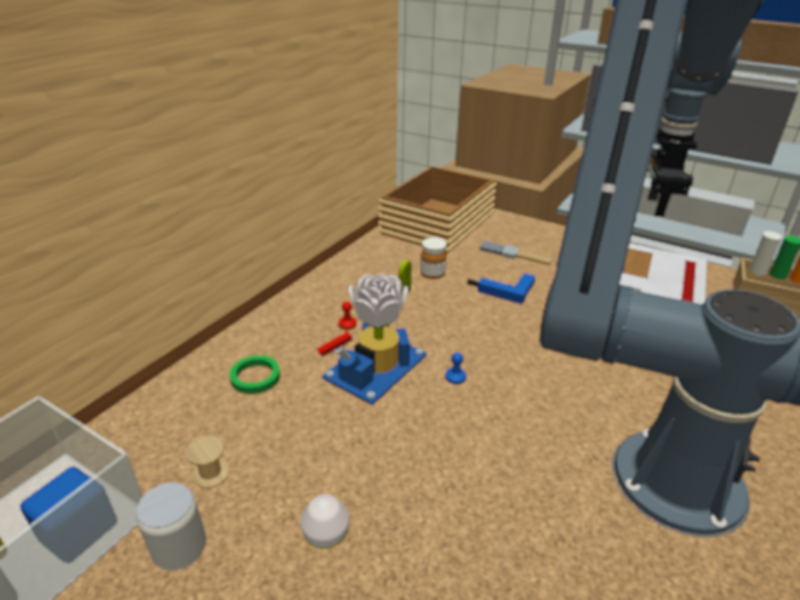

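View pics/top0.png

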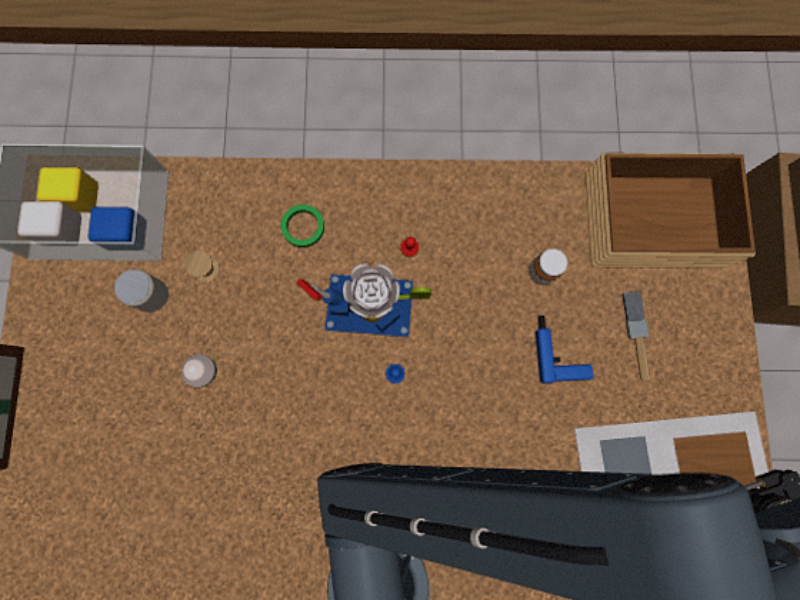

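Run:
```python
import cv2,numpy as np
def c(n,x0,y0,w,h,s):
    im=cv2.imread(f'pics/{n}raw.png')[y0:y0+h,x0:x0+w]; im=cv2.resize(im,None,fx=s,fy=s,interpolation=cv2.INTER_CUBIC)
    for k in range(0,w,10): cv2.putText(im,str(x0+k),(k*s,8),0,.32,(0,0,0),1); cv2.line(im,(k*s,8),(k*s,14),(0,0,0),1)
    for k in range(0,h,10): cv2.putText(im,str(y0+k),(0,k*s+4),0,.32,(0,0,0),1); cv2.line(im,(20,k*s),(26,k*s),(0,0,0),1)
    cv2.imwrite(f'pics/{n}crop.png',im)
c('side',215,170,120,120,5); c('top',200,155,110,120,5)
```

```text
(no output)
```

View pics/sidecrop.png

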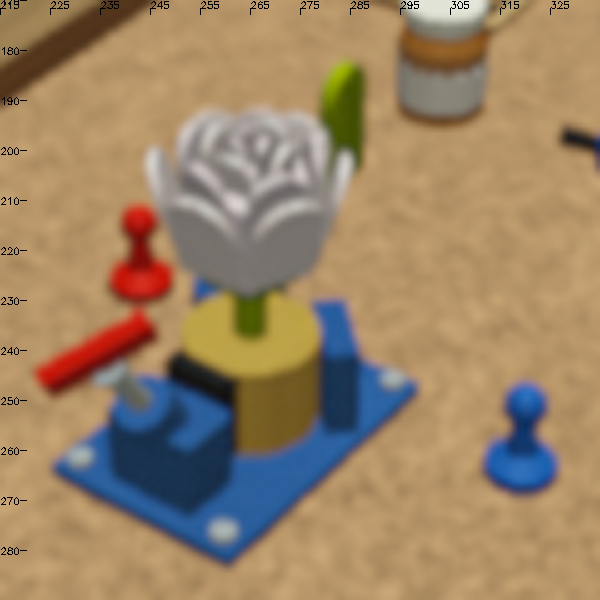

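View pics/topcrop.png

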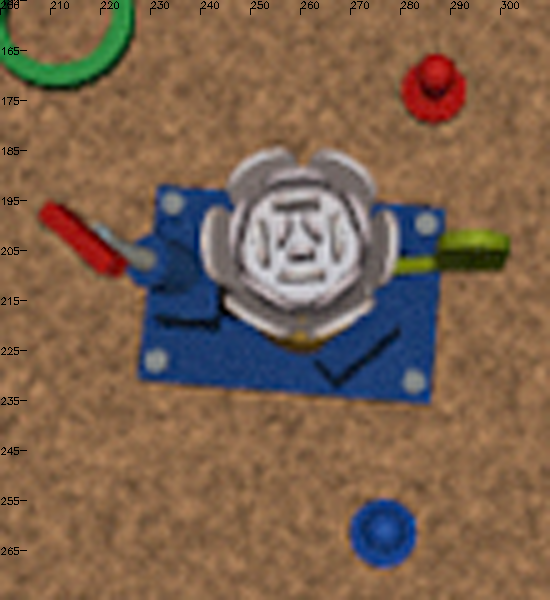

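```bash
cat > m.py <<'E'
from h import *
np.set_printoptions(precision=4,suppress=True)
T=lambda x,y:(200+x/5-.4,155+y/5-.4); S=lambda x,y:(215+x/5-.4,170+y/5-.4)
print('corners');C=[atz('top',T(*p),.012) for p in[(158,185),(445,210),(430,402),(140,380)]]
for c in C: print(c)
print(np.mean(C,0))
B=[atz('top',T(*p),.014) for p in[(172,203),(427,223),(413,381),(155,360)]];print(np.mean(B,0), B)
for p in[(418,388),(230,563),(53,468)]: print('side',atz('side',S(*p),.012))
for n,a,b in[('barc',(97,353),(83,239)),('barfar',(150,323),(48,210)),('barnear',(42,382),(118,268)),('redhead',(140,218),(437,70)),('redfoot',(141,280),(434,92)),('blue',(526,397),(383,529)),('leaftip',(348,65),(475,238)),('flower',(258,145),(300,240))]:
    print(n,*tri(S(*a),T(*b)))
E
python3 m.py
```

```text
corners
[0.6566 0.1146 0.012 ]
[ 0.6417 -0.0731  0.012 ]
[ 0.5157 -0.0636  0.012 ]
[0.5283 0.1223 0.012 ]
[0.5856 0.0251 0.012 ]
[0.5866 0.026  0.014 ] [array([0.6442, 0.1049, 0.014 ]), array([ 0.6325, -0.0613,  0.014 ]), array([ 0.5289, -0.0526,  0.014 ]), array([0.541 , 0.1129, 0.014 ])]
side [ 0.5148 -0.0549  0.012 ]
side [0.5273 0.1307 0.012 ]
side [0.655  0.1201 0.012 ]
barc [0.5966 0.1449 0.1345] 0.0025286438617377876
barfar [0.5851 0.1499 0.1693] 0.04291707042874179
barnear [0.6071 0.1409 0.1024] 0.05178057027790101
redhead [ 0.7252 -0.0659  0.0526] 0.001292765417929735
redfoot [ 0.7251 -0.0654  0.004 ] 0.0030314484200490797
blue [ 0.4337 -0.0331  0.0548] 0.0023874128503560987
leaftip [ 0.5847 -0.0817  0.2002] 0.000190128417083725
flower [0.5834 0.0151 0.1971] 2.0719724475489887e-05
```

```bash
cat > m2.py <<'E'
from m import *
print('----')
A,ea=tri(S(42,382),T(48,210)); Bn,eb=tri(S(150,323),T(118,268)); print(A,ea,Bn,eb,np.linalg.norm(A-Bn))
foot=[atz('side',S(*p),.072) for p in[(182,335),(320,335),(251,335),(251,292),(251,377)]]
for f in foot: print('foot',f)
xs=np.array([-.069,-.9976,0]); xs/=np.linalg.norm(xs); a=-np.sin(np.radians(32))*xs+np.cos(np.radians(32))*np.array([0,0,1])
print('axis',a)
u=A-Bn; u-=u@a*a; u/=np.linalg.norm(u); ys=np.cross([0,0,1],xs); e2=np.cross(a,ys)
print('bar dir',u,'angle from ys',np.degrees(np.arctan2(u@e2,u@ys)))
E
python3 m2.py | sed -n '/----/,$p'
```

```text
----
[0.6158 0.1677 0.1228] 0.001525304033117348 [0.5778 0.1226 0.147 ] 0.003962616852548647 0.06379075873486914
foot [0.618  0.0422 0.072 ]
foot [ 0.5515 -0.0002  0.072 ]
foot [0.5848 0.021  0.072 ]
foot [ 0.6076 -0.0141  0.072 ]
foot [0.5638 0.0533 0.072 ]
axis [0.0366 0.5287 0.848 ]
bar dir [ 0.5951  0.6702 -0.4435] angle from ys 56.81065451462197
```

```bash
cat > fit.py <<'E'
from h import *
from scipy.optimize import minimize
xs=np.array([-.069,-.9976,0]); xs/=np.linalg.norm(xs); Z=np.array([0,0,1.]); a=-np.sin(np.radians(32))*xs+np.cos(np.radians(32))*Z
ys=np.cross(Z,xs); e2=np.cross(a,ys)
c8=np.array([[i,j,k] for i in(-1,1) for j in(-1,1) for k in(-1,1)])
def barR(th): u=np.cos(th)*ys+np.sin(th)*e2; return np.c_[u,np.cross(a,u),a]
def fitbar(ims,c0,th0,r=.07):
    M={}
    for n,im in ims.items():
        big=cv2.resize(im,None,fx=8,fy=8,interpolation=cv2.INTER_CUBIC); h=cv2.cvtColor(big,cv2.COLOR_BGR2HSV)
        m=((h[...,0]<6)|(h[...,0]>174))&(h[...,1]>150)&(h[...,2]>60)
        w=np.zeros(m.shape,np.uint8); c=proj(n,c0)[0]; cv2.circle(w,tuple(int(8*v+3.5) for v in c),8*22,1,-1); M[n]=m&(w>0)
    def cost(p):
        X=p[:3]+(c8*[.033,.007,.01])@barR(p[3]).T; s=0
        for n,m in M.items():
            hull=cv2.convexHull((proj(n,X)*8+3.5).astype(np.float32)); w=np.zeros(m.shape,np.uint8)
            cv2.fillConvexPoly(w,np.round(hull*16).astype(np.int32),1,shift=4); s+=1-(m&(w>0)).sum()/(m|(w>0)).sum()
        return s
    x0=np.r_[c0,th0]; r=minimize(cost,x0,method='Nelder-Mead',options=dict(initial_simplex=x0+np.r_[np.zeros((1,4)),np.diag([.006,.006,.006,.15])],maxiter=150))
    return r.x,r.fun
if __name__=='__main__':
    np.set_printoptions(precision=4,suppress=True)
    x,f=fitbar({n:cv2.imread(f'pics/{n}raw.png') for n in('side','top')},np.array([.5966,.145,.133]),1.0); print(x,f)
    s=env.sense(); R=s['tcp_rot']
    from scipy.spatial.transform import Rotation as Q
    B=barR(x[3])
    for sg in(1,-1):
        Rt=np.c_[sg*B[:,0],-sg*B[:,1],-B[:,2]]; print(Rt, Q.from_matrix(R.T@Rt).as_rotvec())
E
python3 fit.py
```

```text
[0.5963 0.1457 0.1324 1.0259] 0.7925025854960658
[[ 0.5671  0.8228 -0.0366]
 [ 0.6877 -0.4975 -0.5287]
 [-0.4532  0.2747 -0.848 ]] [-0.4303 -0.3729 -0.6054]
[[-0.5671 -0.8228 -0.0366]
 [-0.6877  0.4975 -0.5287]
 [ 0.4532 -0.2747 -0.848 ]] [-0.4822  0.5564  2.4358]
```

```bash
cat > go.py <<'E'
from h import *
import sys
from scipy.spatial.transform import Rotation as Q
np.set_printoptions(precision=4,suppress=True)
def to(P,Rt=None):
    s=env.sense(); R=s['tcp_rot']; print('t',s['time_s'],'pos',s['position'],'q',s['q'],'F',s['contact_force'],'gap',s['finger_gap'],s['finger_force'])
    print('shift in tool',R.T@(np.array(P)-s['position']))
    if Rt is not None: print('rotvec',Q.from_matrix(R.T@Rt).as_rotvec(),'shift after',Rt.T@(np.array(P)-s['position']))
E
python3 nudge.py '[[[0,0,-0.045,0,0,0,1],[0,0,-0.045,0,0,0,1],[0,0,-0.045,0,0,0,1],[0,0,0,0,0,0,1]]]'; python3 -c "
from go import *
to([.61,.21,.355])"
```

```text
time_s: 0.5
position: [0.2061, -0.5937, 0.3651]
tcp_rot: [[0.944, 0.329, 0.002], [0.329, -0.944, -0.015], [-0.003, 0.015, -1.0]]
contact_force: [0.1, -0.8, 0.3]
finger_gap: 1.002
finger_force: 0.0
t 0.5 pos [ 0.2061 -0.5937  0.3651] q [-1.4143  0.406   1.2415  0.0001  1.4792 -0.1785] F [ 0.0572 -0.78    0.2595] gap 1.0018982231673998 0.0
shift in tool [ 0.6457 -0.6263 -0.0006]
```

```bash
python3 nudge.py '[[[0.032,-0.031,0,0,0,0,1],[0.032,-0.031,0,0,0,0,1],[0.032,-0.031,0,0,0,0,1],[0.032,-0.031,0,0,0,0,1],[0.032,-0.031,0,0,0,0,1],[0.032,-0.031,0,0,0,0,1],[0.032,-0.031,0,0,0,0,1],[0.032,-0.031,0,0,0,0,1]]]' >/dev/null; python3 nudge.py '[[[0.032,-0.031,0,0,0,0,1],[0.032,-0.031,0,0,0,0,1],[0.032,-0.031,0,0,0,0,1],[0.032,-0.031,0,0,0,0,1],[0.032,-0.031,0,0,0,0,1],[0.032,-0.031,0,0,0,0,1],[0.032,-0.031,0,0,0,0,1],[0.032,-0.031,0,0,0,0,1]]]'>/dev/null; python3 nudge.py '[[[0.032,-0.031,0,0,0,0,1],[0.032,-0.031,0,0,0,0,1],[0.032,-0.031,0,0,0,0,1],[0.032,-0.031,0,0,0,0,1],[0,0,0,0,0,0,1],[0,0,0,0,0,0,1]]]'
cat > pre.py <<'E'
from go import *
from fit import barR
def bar(th,c=(.5963,.1455,.134)):
    B=barR(th); return np.c_[B[:,0],-B[:,1],-B[:,2]],np.array(c),B[:,2]
E
python3 -c "
from pre import *
R,c,a=bar(1.015); to(c+.11*a,R)"
```

```text
time_s: 2.7
position: [0.6055, 0.2063, 0.3557]
tcp_rot: [[0.944, 0.33, -0.003], [0.33, -0.944, -0.001], [-0.003, -0.0, -1.0]]
contact_force: [-0.1, 0.1, -1.0]
finger_gap: 1.006
finger_force: 0.0
t 2.7 pos [0.6055 0.2063 0.3557] q [ 0.1542  0.4387  1.2128 -0.0006  1.4933  1.3883] F [-0.1198  0.1316 -1.0086] gap 1.0058947794071045 0.0
shift in tool [-0.0053  0.0008  0.1285]
rotvec [-0.4308 -0.3666 -0.5923] shift after [ 0.0531 -0.0388  0.1105]
```

```bash
python3 nudge.py '[[[0,0,0,-0.072,-0.061,-0.099,1],[0,0,0,-0.072,-0.061,-0.099,1],[0,0,0,-0.072,-0.061,-0.099,1],[0,0,0,-0.072,-0.061,-0.099,1],[0,0,0,-0.072,-0.061,-0.099,1],[0,0,0,-0.072,-0.061,-0.099,1],[0,0,0,0,0,0,1],[0,0,0,0,0,0,1]]]'; python3 -c "
from pre import *
R,c,a=bar(1.015); to(c+.07*a,R)"
```

```text
time_s: 3.5
position: [0.6057, 0.2047, 0.3572]
tcp_rot: [[0.579, 0.814, -0.035], [0.681, -0.507, -0.528], [-0.447, 0.282, -0.849]]
contact_force: [0.3, -0.4, 1.1]
finger_gap: 1.0
finger_force: 0.0
t 3.5 pos [0.6057 0.2047 0.3572] q [ 0.3801  0.5902  1.0636 -0.5039  1.7285  0.9891] F [ 0.3092 -0.4395  1.0871] gap 1.0004884096782574 0.0
shift in tool [ 0.0542 -0.0405  0.151 ]
rotvec [ 0.0004 -0.002  -0.0039] shift after [ 0.0547 -0.0402  0.1509]
```

```bash
python3 nudge.py '[[[0.0275,-0.02,0.01,0,0,0,1],[0.027,-0.0205,0.01,0,0,0,1],[0,0,0.04,0,0,0,1],[0,0,0.04,0,0,0,1],[0,0,0.04,0,0,0,1],[0,0,0.01,0,0,0,1],[0,0,0,0,0,0,1],[0,0,0,0,0,0,1]]]'
python3 - <<'E'
from pre import *
R,c,a=bar(1.015); to(c-.007*a,R)
ims={}
for n in('side','top'):
    im=env.capture(n); cv2.imwrite(f'pics/{n}1.png',im); ims[n]=im
p=env.sense()['position']; pr=proj('side',p)[0]; print(pr,proj('top',p))
x,y=pr.astype(int); A=cv2.resize(ims['side'][y-60:y+40,x-50:x+50],(400,400),interpolation=2)
x,y=proj('top',p)[0].astype(int); B=cv2.resize(ims['top'][y-50:y+50,x-50:x+50],(400,400),interpolation=2)
cv2.imwrite('pics/c1.png',np.hstack([A,B]))
E
```

```text
time_s: 4.3
position: [0.6012, 0.1842, 0.1965]
tcp_rot: [[0.581, 0.814, -0.031], [0.683, -0.507, -0.527], [-0.444, 0.285, -0.85]]
contact_force: [-0.2, 0.3, 1.1]
finger_gap: 1.005
finger_force: 0.0
t 4.3 pos [0.6012 0.1842 0.1965] q [ 0.3555  0.7077  1.2866 -0.511   1.4143  1.1344] F [-0.2019  0.2501  1.1282] gap 1.0053226467380785 0.0
shift in tool [-0.0016 -0.0022  0.0807]
rotvec [ 0.0035 -0.0056 -0.0053] shift after [-0.0011 -0.0019  0.0807]
[221.7037 227.8224] [[198.3931 195.7488]]
```

View pics/c1.png

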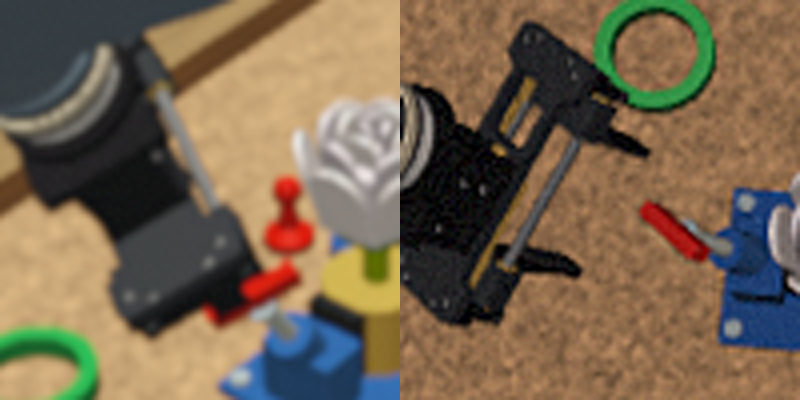

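```bash
python3 nudge.py '[[[-0.0015,-0.002,0.027,0,0,0,1],[0,0,0.027,0,0,0,1],[0,0,0.0255,0,0,0,1],[0,0,0,0,0,0,1],[0,0,0,0,0,0,0],[0,0,0,0,0,0,0],[0,0,0,0,0,0,0],[0,0,0,0,0,0,0]]]' 50;  python3 nudge.py '[[[0,0,0,0,0,0,0],[0,0,0,0,0,0,0],[0,0,0,0,0,0,0],[0,0,0,0,0,0,0],[0,0,0,0,0,0,0],[0,0,0,0,0,0,0]]]';python3 -c "
from pre import *
R,c,a=bar(1.015); to(c-.007*a,R)"
```

```text
time_s: 5.2
position: [0.5951, 0.1429, 0.1282]
tcp_rot: [[0.578, 0.815, -0.031], [0.683, -0.505, -0.528], [-0.446, 0.284, -0.849]]
contact_force: [0.7, 0.5, 0.0]
finger_gap: 0.723
finger_force: 0.0
time_s: 5.8
position: [0.5965, 0.1408, 0.1278]
tcp_rot: [[0.578, 0.816, -0.029], [0.683, -0.502, -0.531], [-0.447, 0.287, -0.847]]
contact_force: [8.0, -8.6, -1.6]
finger_gap: 0.177
finger_force: 5.3
t 5.8 pos [0.5965 0.1408 0.1278] q [ 0.2992  0.7621  1.3996 -0.5541  1.2458  1.176 ] F [ 8.0186 -8.6403 -1.5839] gap 0.17685254505942088 5.261851251125336
shift in tool [ 0.0003 -0.0008 -0.0008]
rotvec [ 0.0077 -0.0027 -0.0019] shift after [ 0.0003 -0.0008 -0.0008]
```

```bash
python3 nudge.py '[[[0,0.0005,0,0,0,0,0],[0,0.0005,0,0,0,0,0],[0,0,0,0,0,0,0],[0,0,0,0,0,0,0]]]'; python3 nudge.py '[[[0,0,0,0,0,-0.13,0],[0,0,0,0,0,-0.13,0],[0,0,0,0,0,-0.13,0],[0,0,0,0,0,-0.13,0]]]';  python3 nudge.py '[[[0,0,0,0,0,-0.13,0],[0,0,0,0,0,-0.13,0],[0,0,0,0,0,-0.13,0],[0,0,0,0,0,-0.13,0],[0,0,0,0,0,-0.13,0],[0,0,0,0,0,-0.13,0],[0,0,0,0,0,0,0],[0,0,0,0,0,0,0]]]';python3 -c "
from pre import *
R,c,a=bar(1.015); to(c-.007*a,R)"
```

```text
time_s: 6.2
position: [0.5969, 0.1405, 0.1279]
tcp_rot: [[0.578, 0.816, -0.031], [0.683, -0.504, -0.529], [-0.447, 0.285, -0.848]]
contact_force: [4.7, -4.8, -0.6]
finger_gap: 0.156
finger_force: 49.8
time_s: 6.6
position: [0.5974, 0.1404, 0.1279]
tcp_rot: [[0.093, 0.995, -0.03], [0.843, -0.094, -0.529], [-0.529, 0.024, -0.848]]
contact_force: [5.8, -4.1, -0.9]
finger_gap: 0.161
finger_force: 49.9
time_s: 7.4
position: [0.5981, 0.1407, 0.1277]
tcp_rot: [[-0.63, 0.776, -0.028], [0.669, 0.523, -0.529], [-0.396, -0.352, -0.848]]
contact_force: [8.0, -4.4, -1.2]
finger_gap: 0.158
finger_force: 50.0
t 7.4 pos [0.5981 0.1407 0.1277] q [ 0.2975  0.7627  1.3968 -0.5522  1.2453 -0.125 ] F [ 8.007  -4.4182 -1.2217] gap 0.15804347738418556 49.96203040704131
shift in tool [ 0.0019 -0.0011 -0.0008]
rotvec [ 0.0089 -0.0001  1.2959] shift after [-0.0006 -0.0022 -0.0008]
```

```bash
python3 nudge.py '[[[0,0,0,0,0,0,0.8],[0,0,0,0,0,0,0.8],[0,0,0,0,0,0,0.8],[0,0,0,0,0,0,0.8],[0,0,0,0,0,0,0.8],[0,0,0,0,0,0,0.8]]]'>/dev/null; python3 nudge.py '[[[0,0,-0.03,0,0,0,0.8],[0,0,-0.045,0,0,0,0.8],[0,0,-0.045,0,0,0,0.8],[0,0,-0.045,0,0,0,0.8],[0,0,-0.045,0,0,0,0.8],[0,0,-0.045,0,0,0,0.8],[0,0,0,0,0,0,0.8],[0,0,0,0,0,0,0.8]]]'
python3 - <<'E'
from go import *
Rt=np.array([[0,1,0],[1,0,0],[0,0,-1.]]) 
for R in(Rt,Rt@np.diag([-1,-1,1])): to([.585,-.0825,.36],R)
ims=[]
for n in('side','top'):
    im=env.capture(n); cv2.imwrite(f'pics/{n}2.png',im); ims.append(im)
cv2.imwrite('pics/c2.png',np.hstack([cv2.resize(ims[0][165:295,210:310],(400,520),interpolation=2),cv2.resize(ims[1][150:280,200:300],(400,520),interpolation=2)]))
E
```

```text
time_s: 8.8
position: [0.6037, 0.277, 0.3445]
tcp_rot: [[-0.631, 0.775, -0.031], [0.669, 0.524, -0.527], [-0.392, -0.354, -0.849]]
contact_force: [0.1, -0.4, -0.7]
finger_gap: 0.799
finger_force: 0.0
t 8.8 pos [0.6037 0.277  0.3445] q [ 0.4724  0.6596  0.9647 -0.4858  1.7945 -0.2448] F [ 0.0792 -0.4322 -0.7414] gap 0.798760378291752 0.0
shift in tool [-0.2348 -0.2083  0.177 ]
rotvec [-0.2189  0.5229  0.657 ] shift after [-0.3595 -0.0187 -0.0155]
t 8.8 pos [0.6037 0.277  0.3445] q [ 0.4724  0.6596  0.9647 -0.4858  1.7945 -0.2448] F [ 0.0792 -0.4322 -0.7414] gap 0.798760378291752 0.0
shift in tool [-0.2348 -0.2083  0.177 ]
rotvec [-0.6664 -0.279  -2.3868] shift after [ 0.3595  0.0187 -0.0155]
```

View pics/c2.png

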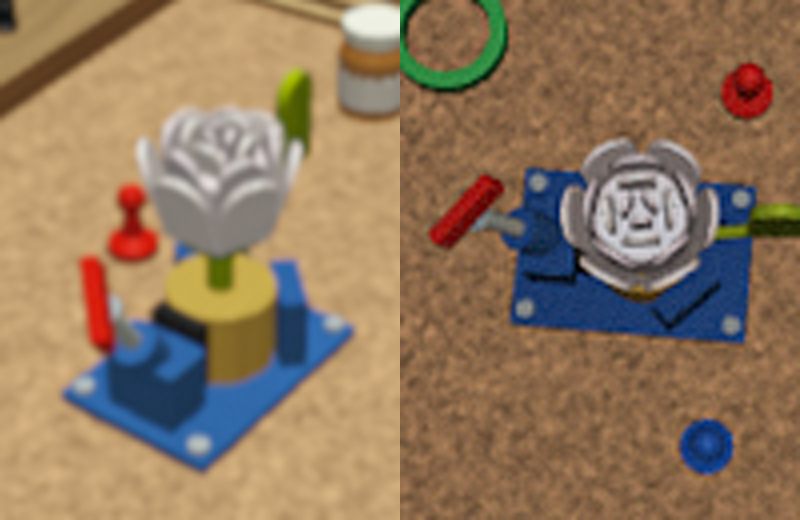

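```bash
python3 nudge.py '[[[0,0,0,-0.0313,0.0747,0.0939,0.8],[0,0,0,-0.0313,0.0747,0.0939,0.8],[0,0,0,-0.0313,0.0747,0.0939,0.8],[0,0,0,-0.0313,0.0747,0.0939,0.8],[0,0,0,-0.0313,0.0747,0.0939,0.8],[0,0,0,-0.0313,0.0747,0.0939,0.8],[0,0,0,-0.0313,0.0747,0.0939,0.8],[0,0,0,0,0,0,0.8]]]' >/dev/null; python3 nudge.py '[[[-0.045,-0.0023,-0.002,0,0,0,0.8],[-0.045,-0.0023,-0.002,0,0,0,0.8],[-0.045,-0.0023,-0.002,0,0,0,0.8],[-0.045,-0.0023,-0.002,0,0,0,0.8],[-0.045,-0.0023,-0.002,0,0,0,0.8],[-0.045,-0.0023,-0.002,0,0,0,0.8],[-0.045,-0.0023,-0.002,0,0,0,0.8],[-0.045,-0.0023,-0.002,0,0,0,0.8]]]' >/dev/null; python3 nudge.py '[[[0,0,0,0,0,0,0.8],[0,0,0,0,0,0,0.8],[0,0,0,0,0,0,0.8]]]'
python3 - <<'E'
from go import *
Rt=np.array([[0,1,0],[1,0,0],[0,0,-1.]]) 
to([.585,-.0825,.162],Rt)
E
```

```text
time_s: 10.8
position: [0.5845, -0.0827, 0.3592]
tcp_rot: [[-0.0, 1.0, -0.004], [1.0, 0.0, -0.0], [-0.0, -0.004, -1.0]]
contact_force: [0.6, 0.5, -0.9]
finger_gap: 0.8
finger_force: 0.0
t 10.8 pos [ 0.5845 -0.0827  0.3592] q [-0.329   0.3577  1.3334 -0.0014  1.4542 -0.329 ] F [ 0.5751  0.4896 -0.8968] gap 0.7999599641913816 0.0
shift in tool [0.0002 0.0012 0.1972]
rotvec [-0.004   0.0001  0.0002] shift after [0.0002 0.0005 0.1972]
```

```bash
python3 nudge.py '[[[0,0,0.045,0,0,0,0.8],[0,0,0.045,0,0,0,0.8],[0,0,0.045,0,0,0,0.8],[0,0,0.045,0,0,0,0.8],[0,0,0.014,0,0,0,0.8],[0,0,0,0,0,0,0.8],[0,0,0,0,0,0,0.1],[0,0,0,0,0,0,0]]]' 6; python3 nudge.py '[[[0,0,0,0,0,0,0],[0,0,0,0,0,0,0],[0,0,0,0,0,0,0],[0,0,0,0,0,0,0],[0,0,0,0,0,0,0],[0,0,0,0,0,0,0],[0,0,0,0,0,0,0]]]'
```

```text
time_s: 11.6
position: [0.586, -0.0835, 0.1678]
tcp_rot: [[-0.0, 1.0, 0.002], [1.0, 0.0, -0.002], [-0.002, 0.002, -1.0]]
contact_force: [1.3, -0.6, 0.2]
finger_gap: 0.691
finger_force: 0.0
time_s: 12.3
position: [0.5862, -0.084, 0.1664]
tcp_rot: [[0.002, 1.0, 0.002], [1.0, -0.002, -0.001], [-0.001, 0.002, -1.0]]
contact_force: [3.8, 1.5, -1.2]
finger_gap: 0.118
finger_force: 6.0
```

```bash
python3 nudge.py '[[[0,0,0,0,0,0,0],[0.0005,0.0103,0,0,0,-0.1043,0],[0.0005,0.0103,0,0,0,-0.1043,0],[0.0005,0.0103,0,0,0,-0.1043,0],[0.0005,0.0103,0,0,0,-0.1043,0],[0.0005,0.0103,0,0,0,-0.1043,0],[0,0,0,0,0,0,0]]]' 15; python3 nudge.py '[[[0.0005,0.0103,0,0,0,-0.1043,0],[0.0005,0.0103,0,0,0,-0.1043,0],[0.0005,0.0103,0,0,0,-0.1043,0],[0.0005,0.0103,0,0,0,-0.1043,0],[0.0005,0.0103,0,0,0,-0.1043,0],[0,0,0,0,0,0,0],[0,0,0,0,0,0,0],[0,0,0,0,0,0,0]]]'
```

```text
time_s: 13.0
position: [0.6348, -0.0705, 0.1662]
tcp_rot: [[-0.497, 0.868, -0.001], [0.868, 0.497, -0.0], [-0.0, -0.001, -1.0]]
contact_force: [1.8, 2.3, -0.1]
finger_gap: 0.116
finger_force: 15.1
time_s: 13.8
position: [0.6728, -0.0368, 0.1675]
tcp_rot: [[-0.862, 0.508, 0.005], [0.508, 0.862, -0.004], [-0.006, -0.0, -1.0]]
contact_force: [4.7, -1.6, 2.5]
finger_gap: 0.119
finger_force: 15.1
```

```bash
python3 nudge.py '[[[0,0,0,0,0,0,0.2],[0,0,0,0,0,0,0.4],[0,0,0,0,0,0,0.6],[0,0,0,0,0,0,0.6],[0,0,0,0,0,0,0.6]]]'; python3 nudge.py '[[[0,0,-0.03,0,0,0,0.8],[0,0,-0.045,0,0,0,0.8],[0,0,-0.045,0,0,0,0.8],[0,0,-0.045,0,0,0,0.8],[0,0,-0.03,0,0,0,0.8],[0,0,0,0,0,0,0.8]]]' >/dev/null
python3 - <<'E'
from pre import *
from fit import fitbar
im={n:cv2.imread(f'pics/{n}2.png') for n in('side','top')}
x,f=fitbar(im,np.array([.5963,.1455,.133]),1.015+1.3); print(x,f)
R,c,a=bar(1.015+1.3); to(c+.2*a,R)
E
```

```text
time_s: 14.3
position: [0.6697, -0.0352, 0.1656]
tcp_rot: [[-0.863, 0.505, -0.003], [0.505, 0.863, -0.001], [0.002, -0.002, -1.0]]
contact_force: [-0.3, 0.5, -0.2]
finger_gap: 0.472
finger_force: 0.0
[0.5956 0.1451 0.131  2.2815] 0.8121261789698547
t 14.9 pos [ 0.6729 -0.0355  0.3676] q [-0.2174  0.4814  1.1105 -0.0015  1.539  -1.2591] F [ 0.0189 -0.1807  0.2334] gap 0.7992131252641694 0.0
shift in tool [0.2052 0.2124 0.0622]
rotvec [ 0.4529 -0.3269  0.3542] shift after [ 0.2606  0.1191 -0.0948]
```

```bash
python3 nudge.py '[[[0,0,0,0.0906,-0.0654,0.0708,0.8],[0,0,0,0.0906,-0.0654,0.0708,0.8],[0,0,0,0.0906,-0.0654,0.0708,0.8],[0,0,0,0.0906,-0.0654,0.0708,0.8],[0,0,0,0.0906,-0.0654,0.0708,0.8],[0,0,0,0,0,0,0.8]]]' >/dev/null; python3 nudge.py '[[[0.0372,0.017,-0.0135,0,0,0,0.8],[0.0372,0.017,-0.0135,0,0,0,0.8],[0.0372,0.017,-0.0135,0,0,0,0.8],[0.0372,0.017,-0.0135,0,0,0,0.8],[0.0372,0.017,-0.0135,0,0,0,0.8],[0.0372,0.017,-0.0135,0,0,0,0.8],[0.0372,0.017,-0.0135,0,0,0,0.8],[0,0,0,0,0,0,0.8]]]' >/dev/null;  python3 nudge.py '[[[0,0,0,0,0,0,0.8],[0,0,0,0,0,0,0.8]]]' >/dev/null
python3 - <<'E'
from pre import *
R,c,a=bar(1.015+1.27); to(c-.007*a,R)
ims=[]
for n in('side','top'):
    im=env.capture(n); cv2.imwrite(f'pics/{n}3.png',im); ims.append(im)
cv2.imwrite('pics/c3.png',np.hstack([cv2.resize(ims[0][165:295,210:310],(400,520),interpolation=2),cv2.resize(ims[1][150:280,200:300],(400,520),interpolation=2)]))
E
```

```text
t 16.5 pos [0.6011 0.2499 0.2987] q [ 0.4378  0.6682  1.0698 -0.4779  1.6919 -0.2286] F [ 0.1331 -0.0514  1.3107] gap 0.8010302272099923 0.0
shift in tool [-0.0044  0.0022  0.202 ]
rotvec [-0.0066 -0.0087  0.0356] shift after [-0.0026  0.0009  0.2021]
```

View pics/c3.png

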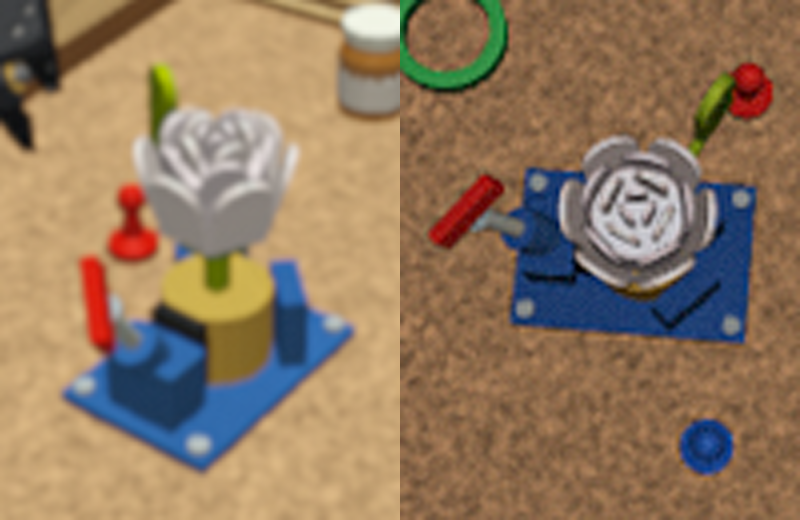

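Run:
```python
from go import *
S=lambda x,y:(210+x/4-.4,165+y/4-.4); T=lambda x,y:(200+(x-400)/4-.4,150+y/4-.4)
L,e=tri(S(161,68),T(713,98)); F,e2=tri(S(221,142),T(637,208)); r,e3=tri(S(131,194),T(749,76)); rf=atz('top',T(748,92),.005)
print(L,e,F,e2,r,e3,rf)
for st in(F,np.array([.586,.0145,0])):
  d=(L-st)[:2]; n=np.linalg.norm(d); d/=n; v=(r-st)[:2]; print(n,np.degrees(np.arctan2(d[1],d[0])),np.degrees(np.arctan2(v[1],v[0])),d[0]*v[1]-d[1]*v[0])
```

```text
[ 0.6674 -0.0336  0.2002] 0.0056985527220878695 [0.5868 0.0173 0.1924] 0.0007346841092588949 [ 0.7253 -0.0652  0.0532] 0.0019289578052451872 [ 0.7248 -0.0667  0.005 ]
0.09528118471061067 -32.24945381245889 -30.780826100760038 0.004130817341991097
0.09452351914393972 -30.573394715676052 -29.78667515757557 0.0022033331159512087
```

```bash
python3 nudge.py '[[[0,0,0,-0.006,-0.008,0.03,0.8],[-0.003,0.001,0.03,0,0,0,0.8],[0,0,0.04,0,0,0,0.8],[0,0,0.04,0,0,0,0.8],[0,0,0.04,0,0,0,0.8],[0,0,0.025,0,0,0,0.8],[0,0,0,0,0,0,0.8],[0,0,0,0,0,0,0.8]]]' 50 >/dev/null
python3 - <<'E'
from pre import *
R,c,a=bar(1.015+1.27); to(c-.007*a,R)
E
```

```text
t 17.4 pos [0.5975 0.1565 0.1516] q [ 0.3189  0.7428  1.3585 -0.5318  1.312  -0.1199] F [0.5006 0.1875 1.4686] gap 0.8010059179020717 0.0
shift in tool [ 0.0003 -0.0004  0.0278]
rotvec [-0.0002 -0.0005  0.0044] shift after [ 0.0003 -0.0004  0.0278]
```

```bash
python3 nudge.py '[[[0,0,0.014,0,0,0,0.8],[0,0,0.0135,0,0,0,0.8],[0,0,0,0,0,0,0],[0,0,0,0,0,0,0],[0,0,0,0,0,0,0],[0,0,0,0,0,0,0],[0,0,0,0,0,0,0],[0,0,0,0,0,0,0]]]' 55; python3 nudge.py '[[[0,0,0,0,0,0,0],[0,0,0,0,0,0,0],[0,0,0,0,0,0,0],[0,0,0,0,0,0,0]]]'
```

```text
time_s: 18.2
position: [0.5959, 0.143, 0.1278]
tcp_rot: [[-0.614, 0.788, -0.036], [0.681, 0.506, -0.529], [-0.398, -0.349, -0.848]]
contact_force: [-0.8, -0.5, 0.3]
finger_gap: 0.339
finger_force: 0.0
time_s: 18.6
position: [0.5963, 0.1432, 0.1274]
tcp_rot: [[-0.614, 0.788, -0.036], [0.681, 0.507, -0.528], [-0.398, -0.349, -0.848]]
contact_force: [2.2, 1.0, -1.1]
finger_gap: 0.157
finger_force: 55.0
```

```bash
python3 nudge.py '[[[0,0,0,0,0,0.13,0],[0,0,0,0,0,0.13,0],[0,0,0,0,0,0.13,0],[0,0,0,0,0,0.13,0],[0,0,0,0,0,0.13,0],[0,0,0,0,0,0.13,0],[0,0,0,0,0,0.13,0],[0,0,0,0,0,0.13,0]]]'
cat > tq.py <<'E'
from pre import *
R,c,a=bar(1.026); to(c-.007*a,R); s=env.sense(); print('torque about tool z',s['tcp_rot'][:,2]@s['torque'])
E
python3 tq.py;  python3 nudge.py '[[[0,0,0,0,0,0.08,0],[0,0,0,0,0,0.08,0],[0,0,0,0,0,0.06,0],[0,0,0,0,0,0,0],[0,0,0,0,0,0,0]]]'>/dev/null; python3 tq.py
```

```text
time_s: 19.4
position: [0.5983, 0.1434, 0.1272]
tcp_rot: [[0.373, 0.927, -0.031], [0.782, -0.333, -0.527], [-0.499, 0.173, -0.849]]
contact_force: [6.6, 0.5, -4.0]
finger_gap: 0.155
finger_force: 55.1
t 19.4 pos [0.5983 0.1434 0.1272] q [ 0.3004  0.7654  1.3912 -0.5479  1.2509  0.9391] F [ 6.5829  0.472  -4.0384] gap 0.15541841704022868 55.08986335247755
shift in tool [-0.0025 -0.0014  0.0002]
rotvec [ 0.0039 -0.004   0.2205] shift after [-0.0027 -0.0008  0.0002]
torque about tool z -0.3676263882912171
t 19.9 pos [0.5987 0.1432 0.1274] q [ 0.2999  0.7654  1.3907 -0.5481  1.2508  1.1549] F [ 6.34   -1.0841 -3.4362] gap 0.15894044914076216 55.00072404742241
shift in tool [-0.0028 -0.0013  0.0002]
rotvec [ 0.0037 -0.0047  0.0041] shift after [-0.0028 -0.0013  0.0002]
torque about tool z -0.01985587304189444
```

```bash
for i in 1 2 3; do python3 nudge.py '[[[0,0,0,0,0,0.04,0],[0,0,0,0,0,0.02,0]]]'>/dev/null; python3 tq.py | grep -E 'torque|rotvec'; done
```

```text
rotvec [ 0.0039 -0.0048 -0.0564] shift after [-0.0028 -0.0014  0.0002]
torque about tool z -0.30927880556786946
rotvec [ 0.0046 -0.0048 -0.1132] shift after [-0.0028 -0.0014  0.0002]
torque about tool z -1.0445183531713413
rotvec [ 0.0052 -0.0048 -0.1708] shift after [-0.0028 -0.0014  0.0002]
torque about tool z -1.5530545108491893
```

```bash
python3 nudge.py '[[[0,0,0,0,0,0,0.8],[0,0,0,0,0,0,0.8],[0,0,0,0,0,0,0.8],[0,0,0,0,0,0,0.8],[0,0,0,0,0,0,0.8],[0,0,0,0,0,0,0.8],[0,0,0,0,0,0,0.8]]]'; python3 nudge.py '[[[0,0,-0.03,0,0,0,0.8],[0,0,-0.045,0,0,0,0.8],[0,0,-0.045,0,0,0,0.8],[0,0,-0.045,0,0,0,0.8],[0,0,-0.045,0,0,0,0.8],[0,0,0,0,0,0,0.8],[0,0,0,0,0,0,0.8]]]'
python3 - <<'E'
from pre import *
from fit import fitbar
ims={}
for n in('side','top'):
    im=env.capture(n); cv2.imwrite(f'pics/{n}4.png',im); ims[n]=im
print(fitbar(ims,np.array([.5963,.1455,.133]),1.0))
cv2.imwrite('pics/c4.png',np.hstack([cv2.resize(ims['side'][165:295,210:310],(400,520),interpolation=2),cv2.resize(ims['top'][150:280,200:300],(400,520),interpolation=2)]))
E
```

```text
time_s: 21.2
position: [0.5956, 0.1428, 0.1276]
tcp_rot: [[0.701, 0.712, -0.037], [0.591, -0.609, -0.529], [-0.399, 0.349, -0.848]]
contact_force: [-0.2, -0.1, -0.1]
finger_gap: 0.719
finger_force: 0.0
time_s: 21.9
position: [0.6035, 0.2546, 0.3065]
tcp_rot: [[0.702, 0.712, -0.035], [0.592, -0.609, -0.528], [-0.397, 0.35, -0.849]]
contact_force: [-0.7, -0.2, -1.5]
finger_gap: 0.798
finger_force: 0.0
(array([0.5952, 0.1441, 0.1368, 1.0939]), np.float64(0.7938341549851581))
```

View pics/c4.png

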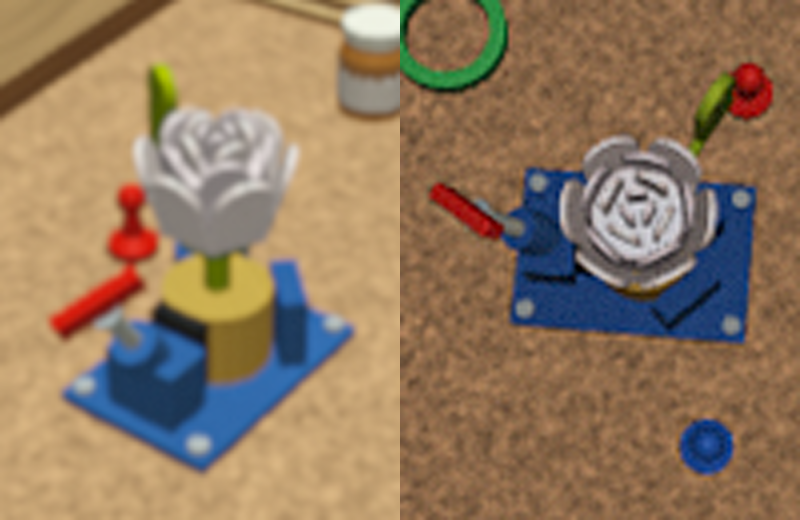

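Run:
```python
from pre import *
def ang(f,n):
    im=cv2.imread(f); big=cv2.resize(im,None,fx=8,fy=8,interpolation=2); h=cv2.cvtColor(big,cv2.COLOR_BGR2HSV)
    m=(((h[...,0]<6)|(h[...,0]>174))&(h[...,1]>150)&(h[...,2]>60)).astype(np.uint8)
    k,l,st,c=cv2.connectedComponentsWithStats(m); p=proj(n,[.5963,.1455,.134])[0]*8+3.5
    i=1+np.argmin(np.linalg.norm(c[1:]-p,axis=1)); y,x=np.nonzero(l==i); v=np.linalg.eigh(np.cov(x,y))[1][:,1]
    return np.degrees(np.arctan(v[1]/v[0])),c[i]/8,len(x)/64
for n in('top','side'):
    for k in('raw','4'): print(n,k,ang(f'pics/{n}{k}.png',n))
    for th in(.9,.95,1.0,1.05,1.1,1.15):
        B=barR(th); q=proj(n,np.array([.5963,.1455,.134])+np.outer([-.033,.033],B[:,0])); d=q[1]-q[0]; print(th,np.degrees(np.arctan(d[1]/d[0])))
to([0,0,0])
```

```text
top raw (np.float64(40.54264759948143), array([216.5254, 202.9539]), 103.0)
top 4 (np.float64(35.33135915690256), array([216.4244, 202.835 ]), 97.4375)
0.9 46.909190508376085
0.95 43.41032425478949
1.0 39.832721583656216
1.05 36.18401652798048
1.1 32.47372119748313
1.15 28.71310103377045
side raw (np.float64(-29.10020328828889), array([234.2636, 240.581 ]), 135.546875)
side 4 (np.float64(-60.96152605025358), array([238.566, 231.93 ]), 258.046875)
0.9 -25.832639695055676
0.95 -28.26710903280303
1.0 -30.67809030769233
1.05 -33.06938987007453
1.1 -35.44483156571756
1.15 -37.808249486517504
t 22.0 pos [0.6025 0.253  0.304 ] q [ 0.4435  0.6675  1.0586 -0.4843  1.7005  1.238 ] F [-0.5529  0.132  -1.1537] gap 0.7988175977072075 0.0
shift in tool [-0.449  -0.381   0.4156]
```

```bash
python3 nudge.py '[[[0,0,0,0,0,-0.1,0.8],[0,0,0,0,0,-0.1,0.8],[0,0,0.03,0,0,0,0.8],[0,0,0.04,0,0,0,0.8],[0,0,0.04,0,0,0,0.8],[0,0,0.04,0,0,0,0.8],[0,0,0,0,0,0,0.8],[0,0,0,0,0,0,0.8]]]' 55 >/dev/null
python3 - <<'E'
from pre import *
R,c,a=bar(1.06); to(c-.007*a,R)
E
```

```text
t 22.8 pos [0.5972 0.1734 0.1772] q [ 0.3425  0.7234  1.317  -0.5172  1.3792  1.1048] F [0.1008 0.4499 0.2692] gap 0.8041297980053286 0.0
shift in tool [0.     0.0014 0.0584]
rotvec [-0.0027  0.0035 -0.0083] shift after [-0.0002  0.0012  0.0584]
```

```bash
python3 nudge.py '[[[0,0.0012,0.03,0,0,0,0.8],[0,0,0.028,0,0,0,0.8],[0,0,0,0,0,0,0],[0,0,0,0,0,0,0],[0,0,0,0,0,0,0],[0,0,0,0,0,0,0],[0,0,0,0,0,0,0],[0,0,0,0,0,0,0]]]' >/dev/null; python3 nudge.py '[[[0,0,0,0,0,0,0],[0,0,0,0,0,0,0],[0,0,0,0,0,0,0],[0,0,0,0,0,0,0]]]' | tail -3; python3 tq.py | grep -E 'torque|rotvec'
for i in 1 2; do python3 nudge.py '[[[0,0,0,0,0,0.03,0],[0,0,0,0,0,0.03,0],[0,0,0,0,0,0,0]]]'>/dev/null; python3 tq.py | grep -E 'torque|rotvec'; done
```

```text
contact_force: [1.7, -2.1, 0.9]
finger_gap: 0.154
finger_force: 55.0
rotvec [ 0.0015 -0.0001  0.0252] shift after [-0.0009 -0.0013  0.0023]
torque about tool z -0.041150669201892025
rotvec [ 0.0016 -0.0002 -0.0361] shift after [-0.0008 -0.0013  0.0023]
torque about tool z -0.18677991450553458
rotvec [ 0.0022 -0.0001 -0.0941] shift after [-0.0009 -0.0013  0.0023]
torque about tool z -0.8881467112921154
```

```bash
python3 nudge.py '[[[0,0,0,0,0,-0.02,0],[0,0,0,0,0,-0.02,0],[0,0,0,0,0,0,0]]]'>/dev/null; python3 tq.py | grep -E 'torque|rotvec'
```

```text
rotvec [ 0.0014 -0.0003 -0.0567] shift after [-0.0009 -0.0013  0.0023]
torque about tool z -0.14892555484776884
```

Torque is nearly relieved; release gently and retreat.

```bash
python3 nudge.py '[[[0,0,0,0,0,0,0],[0,0,0,0,0,0,0]]]' 5 >/dev/null; python3 nudge.py '[[[0,0,0,0,0,0,0.8],[0,0,0,0,0,0,0.8],[0,0,0,0,0,0,0.8],[0,0,0,0,0,0,0.8],[0,0,0,0,0,0,0.8],[0,0,0,0,0,0,0.8],[0,0,0,0,0,0,0.8]]]' >/dev/null; python3 nudge.py '[[[0,0,-0.03,0,0,0,0.8],[0,0,-0.045,0,0,0,0.8],[0,0,-0.045,0,0,0,0.8],[0,0,-0.045,0,0,0,0.8],[0,0,-0.045,0,0,0,0.8],[0,0,0,0,0,0,0.8],[0,0,0,0,0,0,0.8]]]'
python3 - <<'E'
from pre import *
ims={}
for n in('side','top'):
    im=env.capture(n); cv2.imwrite(f'pics/{n}5.png',im); ims[n]=im
cv2.imwrite('pics/c5.png',np.hstack([cv2.resize(ims['side'][165:295,210:310],(400,520),interpolation=2),cv2.resize(ims['top'][150:280,200:300],(400,520),interpolation=2)]))
n='top'
for f in('raw','4','5'):
    im=cv2.imread(f'pics/top{f}.png'); big=cv2.resize(im,None,fx=8,fy=8,interpolation=2); h=cv2.cvtColor(big,cv2.COLOR_BGR2HSV)
    m=(((h[...,0]<6)|(h[...,0]>174))&(h[...,1]>150)&(h[...,2]>60)).astype(np.uint8)
    k,l,st,c=cv2.connectedComponentsWithStats(m); p=proj(n,[.5963,.1455,.134])[0]*8+3.5
    i=1+np.argmin(np.linalg.norm(c[1:]-p,axis=1)); y,x=np.nonzero(l==i); v=np.linalg.eigh(np.cov(x,y))[1][:,1]; print(f,np.degrees(np.arctan(v[1]/v[0])))
E
```

```text
time_s: 26.5
position: [0.6046, 0.2551, 0.3085]
tcp_rot: [[0.611, 0.791, -0.035], [0.661, -0.534, -0.528], [-0.436, 0.3, -0.849]]
contact_force: [0.3, -0.4, -0.6]
finger_gap: 0.799
finger_force: 0.0
raw 40.54264759948143
4 35.33135915690256
5 35.466692387941656
```

View pics/c5.png

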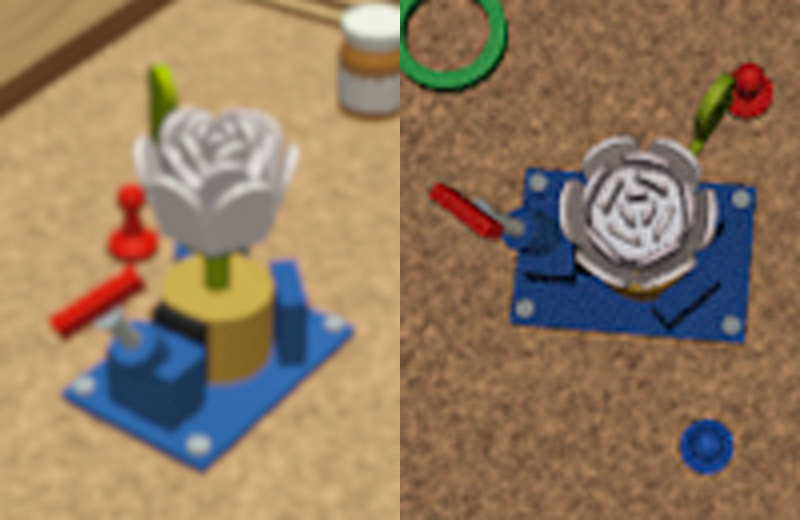

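```bash
python3 -c "
from workcell import env
print(env.job_done())"
```

```text
the job is handed in; nothing more can be done
None
```

I handed the job in at about 26.6 s. The clamp was slackened about 1.26 rad, the leaf was turned to within about 4 mm of the line to the red marker, and the screw was tightened firmly to its stop twice. The bar still reads about 0.07 rad slacker than at the start (limit 0.15). The hand-in returned no verdict.

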